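Put the steel pen up on its pegs

TASK

Put the silver pen away for the night: lay it across the two steel pegs of the wooden pegboard, level on both cross-bars, between their upturned ends, and sticking out about equally at either side. Lower it onto the pegs in the gripper rather than dropping it, let go, and leave the glass tumbler standing where it is.

Things in the scene. Friction and masses are not known exactly. Their poses are not given: they have to be found in the camera images.
- pen: Eight-sided bare steel pen, 12 mm across flats, 150 mm long, 30 g, pocket clip at the blunt end. Lies on the clear desk mat (top 3 mm above the desk), its axis 9 mm above the desk. Origin: on its axis at mid length, near its centre of mass; x along the pen to its tapered point (last 20 mm). Either way round will do. Near it: a wooden pencil (8 x 170 mm) and a flat white marker (24 x 100 mm).
- pegboard: Fixed wooden board 80 x 150 x 18 mm flat on the desk. Origin: centre of underside; z up, y along the 150 mm. Upright 8 mm steel pegs at x 0, y -45 and +45 mm each carry a level cross-bar along x: top 100 mm above the desk, 8 mm wide, 48 mm between ends that turn up 12 mm. The pen goes across both bars along y, its middle over the origin, its axis then 106 mm up. Between the pegs is free space.
- tumbler: A clear glass tumbler standing loose and upright on the bare desk beyond the pegboard: 72 mm wide at the rim, 95 mm high. Origin: centre of its underside, z up. Not part of the job; leave it standing.
Not all that is in view belongs to the job. Of the things shaped like the pegboard, the wooden one is meant.

How it is judged (in metres and radians):
On the way:
1. the pen, held in the fingers, is brought down to within about 15 mm of its rest over the middle of the two pegs (not dropped from higher) (z of pen in the frame of pegboard between 0.1 and 0.122 m and x of pen in the frame of pegboard between -0.022 and 0.022 m and y of pen in the frame of pegboard between -0.025 and 0.025 m and contact force between the fingers and pen above 0.2 N), for 0.1 s.
At the end, for the whole second after the job is handed in: The pen rests on the pegboard's two cross-bars, its axis 106 mm (within 5 mm) above the desk, its middle within 22 mm of the board's middle in each direction, level within 7 degrees, within 17 degrees of the board's long direction, released and at rest (z of pen in the frame of pegboard between 0.101 and 0.111 m and x of pen in the frame of pegboard between -0.022 and 0.022 m and y of pen in the frame of pegboard between -0.022 and 0.022 m and angle between the x axis of pen and the y axis of pegboard, either way round below 0.3 rad and angle between pen's own x axis and vertical between 1.45 and 1.69 rad and contact force between pen and pegboard above 0.05 N and contact force between the fingers and pen below 0.05 N and linear speed of pen below 0.02 m/s and angular speed of pen below 0.3 rad/s); the robot touches nothing.
It fails at once if the tumbler is tipped by more than 25 degrees or shifted by more than 40 mm (angle between tumbler's own z axis and vertical above 0.44 rad or distance of tumbler from where it was at the start of the episode above 0.04 m).
It also fails if it takes over 35 s, if anything falls off the work surface, if the arm or the gripper's body presses on something with over 40 N, if the wrist force passes 120 N, or if a joint passes its speed limit or range.

ROBOT

A 6-joint arm with a two-finger parallel gripper is mounted at the origin on the work surface. World frame = base frame: x ahead of the robot, y to its left, z up, the work surface at z = 0. Lengths are in mm, angles in rad, forces in N, time in s.
With the tool pointing down it reaches from about 300 to 775 mm from the base axis. Payload 14.6 kg.
Tool frame: the origin (TCP) lies midway between the tips of the shut fingers; the grasp point (between the pads) lies 19 mm behind it; z points along the fingers, y is the direction in which the jaws open and shut (so a half turn about z gives the same grasp; the last joint's range is limited). The gripper opens to 94 mm and grips with 3 to 60 N. Pads are 16 mm wide; open, the fingers measure 119 mm over their backs; the gripper's body (75 mm by 177 mm) begins 78 mm behind the grasp point.
Start: joints at [1.187, 0.3, 1.521, -0, 1.321, -0.067], TCP at [171.337, 522.621, 175.646] pointing down, gripper open.
Joint ranges: [-3.03, 3.03], [-0.79, 2.21], [0.23, 2.52], [-1.04, 4.18], [0, 3.07], [-2.55, 2.55]. Speed limits (rad/s): [2.22, 2.22, 2.57, 3.14, 3.14, 3.14].

INTERFACE

Orientations are given as [roll, pitch, yaw] about the fixed x, y, z axes, in that order (R = Rz(yaw) Ry(pitch) Rx(roll)).
In Python, from cell import manip gives the robot as it stands.
- The arm moves only by the tool play_rows, never from a script. Its argument "commands" is a list of rows, each an object of numbers: "x", "y", "z": the shift along the tool's x, y, z in m; "wx", "wy", "wz": the turn, a rotation vector about the tool's x, y, z in degrees; "grip": the opening, from 0 (shut) to 1 (fully open). In form: [{"x": .., "y": .., "z": .., "wx": .., "wy": .., "wz": .., "grip": ..}, ...]. A call has 1 to 20 rows; each row shifts and turns the commanded pose from where the row before left it, along the tool's axes as they then stand; what a row does not reach is not made up. A row lasts 1/8 s, in which the tool goes at most 62.5 mm and 10.7 degrees, less where a joint would pass 70% of its speed; a pose out of reach is approached as far as the arm can. A call is refused whole if a number of a shift passes 0.0625 or a number of a turn 10.7, either way. A call with a gripper value outside its range is refused whole. The fingers move at their own pace and stop on an object; "squeeze" is the grip in N (left out, the last holds). Time passes only in rows, so rows that do not move let the fingers close. It gives the time, the measured TCP pose, the force and the opening at its end, in the units of the state.
- manip.read_state(): the state, without advancing time (a new reading comes with each control period).
- manip.camera(name): name is "scene" or "top" or "wrist"; returns (picture, depth): 384x512x3 uint8, red, green, blue; 384x512 float32, mm along the optical axis (not along the pixel's ray), 0 where there is no reading.
- manip.camera_info(name): a dict with "intrinsics" (3x3 intrinsics, pixels), "k1" (the pictures are not rectified: a ray, as slopes to the right and down, at radius r is drawn at 1 + k1 r^2 times it, then the intrinsics apply), "camera_from_world" (4x4, takes a point from world to camera coordinates); the wrist camera has in their place "tool_from_camera" (4x4, takes a point from camera to tool coordinates, whose origin is the TCP and whose axes are the flange's). Camera axes: x right, y up, looking along -z (the intrinsics and any distortion apply to the point x, -y, -z); pixel columns grow to the right and rows downward; lengths in mm; the calibration is good to about 2 mm. A picture is of the moment at which its call begins: read the wrist's pose just before it. camera_info takes no time and is no camera call.
- manip.sign_off(): hands the job in, once; it reports no verdict.
The state is a dict: "clock": time; "joints": joint angles; "qd": joint speeds; "effort": joint torques, N m; "eef_pos": TCP position; "eef_rot": TCP orientation; "wrist_force": force on the tool from outside, world axes, zero at the start; "moment": the same for the moment, N m; "finger_gap": finger opening in mm.
Only numpy, scipy, OpenCV 4.12 (cv2) and the standard library are available. Lean on these libraries where they do the work, as an engineer would, in place of code of your own. Each camera call takes 0.05 s, during which the arm holds its last target.

## Working session

There is one attempt and no reset: what is moved stays moved. The work goes in short steps, Python scripts to look and compute and a tool call to move; the robot and the scene stay as the last step left them, time stands still between calls to the robot, and variables do not carry over. Pictures are saved under pics/ and viewed, and the job is handed in when it is done.

Besides the shell and the picture viewer there is one more tool, called after ">>>" by a JSON object that holds its "api" and its "payload". play_rows: Moves the arm, as the interface text tells. Its arguments: {"type":"object","properties":{"commands":{"type":"array"},"squeeze":{"type":"number"}},"required":["commands"]}

```bash
mkdir -p pics; ls
python3 - <<'E'
from cell import manip
import cv2,numpy as np
print(manip.read_state())
for n in ["scene","top","wrist"]:
    p,d=manip.camera(n); cv2.imwrite(f"pics/{n}0.png",p[:,:,::-1]); np.save(f"pics/{n}0.npy",d)
    print(n,manip.camera_info(n), (d==0).mean())
E
```

```text
pics
{'clock': 0.0, 'joints': array([ 1.18739774e+00,  3.00477790e-01,  1.52159422e+00,  1.35715657e-05,
        1.32068873e+00, -6.66182365e-02]), 'qd': array([ 5.67230144e-04,  3.04369662e-05, -4.69334257e-04, -3.51111612e-05,
        8.48246621e-04, -7.04850358e-05]), 'effort': array([ 1.60855368e-03, -5.31804156e+01, -3.52741027e+01,  7.08844280e-02,
        2.42916163e-02, -1.35237083e-04]), 'eef_pos': array([171.22580067, 522.35195206, 175.07712331]), 'eef_rot': array([-3.14042804e+00, -9.08741851e-05,  2.82480888e+00]), 'wrist_force': array([-0.33528027, -0.58762013,  0.08319021]), 'moment': array([0.03266337, 0.03985695, 0.01184946]), 'finger_gap': 94.21297763788927}
scene {'intrinsics': array([[475.75657822,   0.        , 257.61517938],
       [  0.        , 475.75657822, 187.17657297],
       [  0.        ,   0.        ,   1.        ]]), 'k1': -0.11230141719525032, 'camera_from_world': array([[ 4.99092919e-01,  8.66540979e-01,  3.60411703e-03,
        -3.14636619e+02],
       [-5.45878380e-01,  3.11168488e-01,  7.77940207e-01,
         2.54159898e+02],
       [ 6.72995581e-
[... 646 characters left out ...]
2],
       [ 0.00000000e+00,  0.00000000e+00,  0.00000000e+00,
         1.00000000e+00]])} 0.004023234049479167
wrist {'intrinsics': array([[343.4912027 ,   0.        , 256.44186743],
       [  0.        , 343.4912027 , 192.65610187],
       [  0.        ,   0.        ,   1.        ]]), 'k1': -0.0061133340926006665, 'tool_from_camera': array([[ 1.87260541e-04,  9.67174290e-01,  2.54113866e-01,
         7.37924513e+01],
       [ 9.99999794e-01, -3.37003418e-04,  5.45741724e-04,
         2.48034405e-01],
       [ 6.13464606e-04,  2.54113712e-01, -9.67174155e-01,
        -2.09427879e+02],
       [ 0.00000000e+00,  0.00000000e+00,  0.00000000e+00,
         1.00000000e+00]])} 0.004063924153645833
```

View pics/scene0.png

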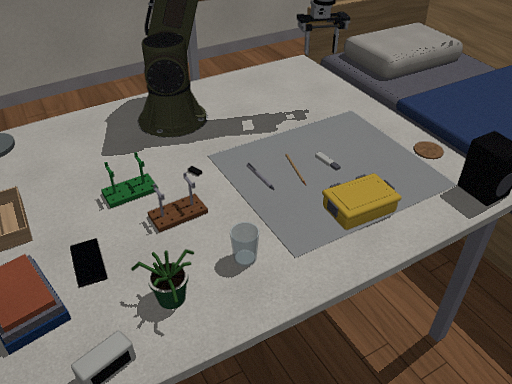

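View pics/top0.png

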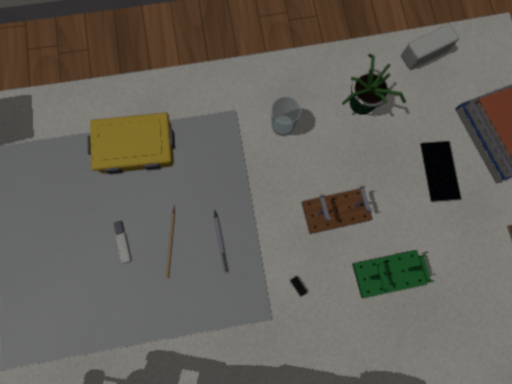

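View pics/wrist0.png

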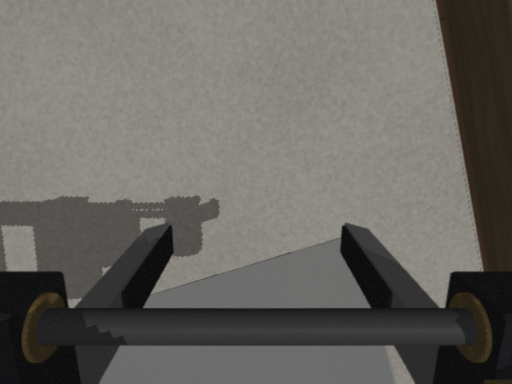

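The top view shows the pen from about (215,211) to (226,271), the wooden board at about (337,211) and the tumbler at about (285,115). The green board is the decoy. Next I'll zoom in and convert pixels to world positions.

```bash
cat > h.py <<'E'
import numpy as np,cv2
from cell import manip
from scipy.spatial.transform import Rotation as Rn
def info(n,st=None):
    i=manip.camera_info(n);K=i["intrinsics"];k=i["k1"]
    if n=="wrist":
        T=np.eye(4);T[:3,:3]=Rn.from_euler("xyz",st["eef_rot"]).as_matrix();T[:3,3]=st["eef_pos"]
        W=T@i["tool_from_camera"]
    else: W=np.linalg.inv(i["camera_from_world"])
    return K,k,W
def slopes(K,k,uv):
    uv=np.atleast_2d(uv).astype(float)
    p=(uv-[K[0,2],K[1,2]])/K[0,0]; q=p.copy()
    for _ in range(20): q=p/(1+k*(q**2).sum(1,keepdims=True))
    return q
def ray(C,uv):
    K,k,W=C;q=slopes(K,k,uv)
    d=np.c_[q[:,0],-q[:,1],-np.ones(len(q))]@W[:3,:3].T
    return W[:3,3],d
def pt(C,uv,depth):
    o,d=ray(C,uv); return o+d*np.atleast_1d(depth)[:,None]
def atz(C,uv,z):
    o,d=ray(C,uv); return o+d*((z-o[2])/d[:,2])[:,None]
def proj(C,P):
    K,k,W=C;c=(np.atleast_2d(P)-W[:3,3])@W[:3,:3]
    s=np.c_[c[:,0],-c[:,1]]/-c[:,2:]; s=s*(1+k*(s**2).sum(1,keepdims=True))
    return s*K[0,0]+[K[0,2],K[1,2]]
def cloud(C,d):
    v,u=np.mgrid[:384,:512]; uv=np.c_[u.ravel(),v.ravel()]
    return pt(C,uv,d.ravel()).reshape(384,512,3)
def tri(A,a,B,b):
    o1,d1=ray(A,a);o2,d2=ray(B,b);d1=d1[0]/np.linalg.norm(d1);d2=d2[0]/np.linalg.norm(d2)
    s=np.linalg.lstsq(np.c_[d1,-d2],o2-o1,rcond=None)[0]
    p,q=o1+s[0]*d1,o2+s[1]*d2; return (p+q)/2,np.linalg.norm(p-q)
E
python3 - <<'E'
from h import *
t=cv2.imread("pics/top0.png");s=cv2.imread("pics/scene0.png")
cv2.imwrite("pics/tz1.png",cv2.resize(t[180:300,190:310],(600,600),interpolation=cv2.INTER_CUBIC))
cv2.imwrite("pics/tz2.png",cv2.resize(t[170:250,290:390],(800,600),interpolation=cv2.INTER_CUBIC)[:600])
cv2.imwrite("pics/sz1.png",cv2.resize(s[150:240,130:280],(800,480),interpolation=cv2.INTER_CUBIC))
E
```

```text
(no output)
```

View pics/tz1.png

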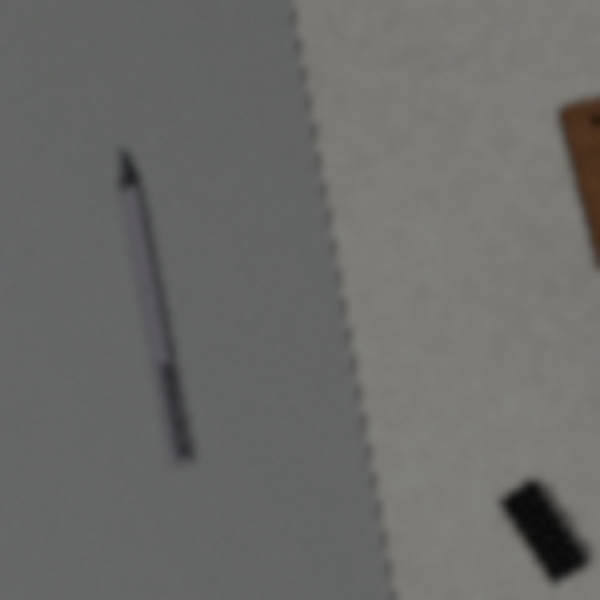

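View pics/tz2.png

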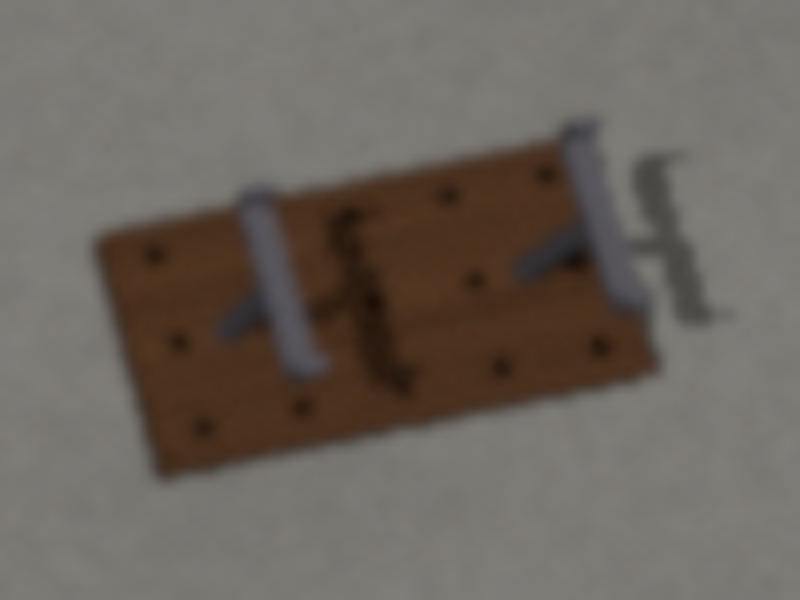

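View pics/sz1.png

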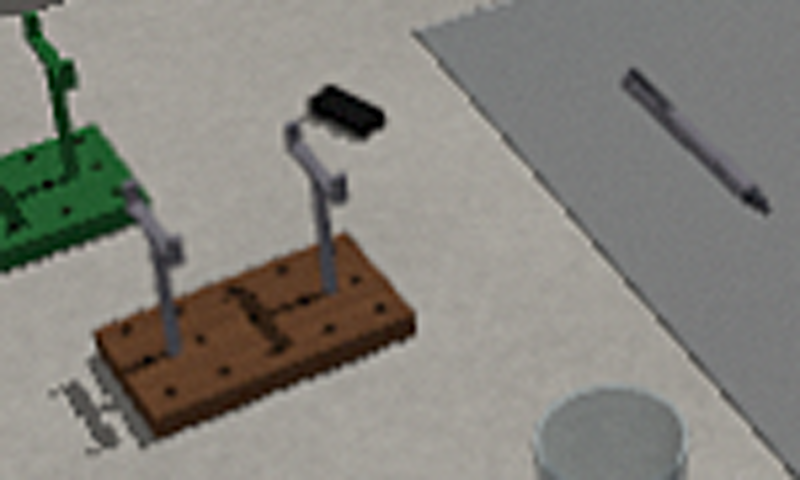

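Run:
```python
from h import *
np.set_printoptions(precision=1,suppress=True)
T=info("top");S=info("scene")
t1=lambda x,y:np.array([190+x/5-.4,180+y/5-.4])
t2=lambda x,y:np.array([290+x/8-.44,170+y/7.5-.43])
s1=lambda x,y:np.array([130+x/5.333-.4,150+y/5.333-.4])
print("pen tip",tri(T,t1(124,150),S,s1(768,210)),"tail",tri(T,t1(183,460),S,s1(629,72)))
a=atz(T,t1(124,150),9)[0];b=atz(T,t1(183,460),9)[0];print(a,b,np.linalg.norm(a-b))
a=atz(S,s1(768,210),9)[0];b=atz(S,s1(629,72),9)[0];print(a,b,np.linalg.norm(a-b))
c=[atz(T,t2(*p),18)[0] for p in [(100,238),(160,475),(660,370)]];print("corners top",*c,"centre",(c[0]+c[2])/2, np.linalg.norm(c[0]-c[1]),np.linalg.norm(c[1]-c[2]))
c=[atz(S,s1(*p),18)[0] for p in [(97,335),(157,433),(415,315),(347,236)]];print("corners scene",*c,"centre",(c[0]+c[2])/2,(c[1]+c[3])/2)
d=np.load("pics/top0.npy");P=cloud(T,d)
# board top points by depth
R=P[170:250,290:390].reshape(-1,3)
B=R[(R[:,2]>12)&(R[:,2]<24)];r=cv2.minAreaRect(B[:,:2].astype(np.float32));print("board",r,np.median(B[:,2]))
K=R[(R[:,2]>88)&(R[:,2]<120)];print(len(K),K[np.argsort(K[:,1])])
```

```text
pen tip (array([548.8, 101.1,  11.1]), np.float64(0.36552855720954947)) tail (array([400.9,  95.2,  13.9]), np.float64(0.5426820769236342))
[549.2 101.1   9. ] [401.   95.3   9. ] 148.31183950555373
[546.7 102.7   9. ] [395.1  98.7   9. ] 151.6739200668889
corners top [ 532.3 -108.3   18. ] [ 455.5 -110.7   18. ] [ 463.6 -261.5   18. ] centre [ 498.  -184.9   18. ] 76.79556526554146 150.98495640576576
corners scene [ 471.4 -259.4   18. ] [ 555.6 -258.2   18. ] [ 538.9 -108.6   18. ] [ 462.1 -113.1   18. ] centre [ 505.2 -184.    18. ] [ 508.9 -185.7   18. ]
board ((498.3721008300781, -183.15603637695312), (82.75738525390625, 150.10992431640625), 2.7817251682281494) 18.613492515797248
252 [[ 474.8 -235.9  109.9]
 [ 483.5 -234.3  100.4]
 [ 499.4 -234.3   98.6]
 [ 490.4 -234.2   99.2]
 [ 492.2 -234.   101.2]
 [ 488.4 -234.    98.3]
 [ 477.  -233.6  111.8]
 [ 481.2 -233.4  101.7]
 [ 475.  -233.4  111.1]
 [ 497.  -233.2  100.5]
 [ 486.1 -233.    99.6]
 [ 514.9 -233.   100.7]
 [ 513.  -232.8   99.6]
 [ 511.  -232.7   98.3]
 [ 501.9 -232.7   98.7]
 [ 483.9 -232.5   99.5]
 [ 505.6 -232.4  10
[... 4945 characters left out ...]
.2]
 [ 510.8 -137.1  101.8]
 [ 499.8 -137.1  101. ]
 [ 490.6 -137.1  102.5]
 [ 479.8 -137.1  101.7]
 [ 488.8 -137.   100.6]
 [ 518.1 -137.    98.8]
 [ 495.8 -136.7   98.8]
 [ 503.2 -136.6   95.4]
 [ 497.5 -136.5  101.8]
 [ 504.8 -136.4   98.9]
 [ 497.5 -136.3   90.2]
 [ 506.6 -136.3  101.2]
 [ 512.1 -136.2   96. ]
 [ 513.7 -135.9   99.6]
 [ 520.6 -135.7  108.9]
 [ 515.2 -135.7  102.9]
 [ 522.2 -135.6  111.9]
 [ 520.7 -135.4   98.6]
 [ 523.7 -135.2  115.5]
 [ 518.2 -134.5  100.4]
 [ 516.2 -134.3   99.3]
 [ 512.5 -134.2   95.6]
 [ 521.2 -133.9  107.7]
 [ 514.  -133.8   99.5]
 [ 521.6 -133.8   95.9]
 [ 524.3 -133.5  113.9]
 [ 523.  -133.3  100.2]
 [ 524.6 -133.2  103.2]
 [ 522.3 -133.1  113.5]]
```

>>> {"api": "play_rows", "payload": {"commands": [{"x": -0.015, "y": -0.01}, {"x": -0.03, "y": -0.02}, {"x": -0.03, "y": -0.02}, {"x": -0.03, "y": -0.02}, {"x": -0.03, "y": -0.02}, {"x": -0.03, "y": -0.02}, {"x": -0.03, "y": -0.02}, {"x": -0.03, "y": -0.02}, {"x": -0.03, "y": -0.02}, {"x": -0.03, "y": -0.02}, {"x": -0.03, "y": -0.02}, {"x": -0.03, "y": -0.02}, {"x": -0.03, "y": -0.02}, {"x": -0.03, "y": -0.02}, {"x": -0.03, "y": -0.02}, {"x": -0.01, "y": -0.01}, {"wz": -10.2}, {"wz": -10.2}, {}]}}

```text
$.commands[0]: bad value
```

Run:
```python
from h import *
st=manip.read_state();print(st["clock"],st["eef_pos"],st["eef_rot"],st["joints"])
p,d=manip.camera("wrist");cv2.imwrite("pics/w1.png",p[:,:,::-1]);np.save("pics/w1.npy",d);np.save("pics/w1s.npy",st,allow_pickle=True)
```

```text
0.15 [171.25796718 522.43155446 175.23378721] [-3.14076505e+00 -4.46988174e-05  2.82479435e+00] [ 1.18741057e+00  3.00318927e-01  1.52142985e+00 -1.08035803e-05
  1.32067262e+00 -6.65847922e-02]
```

View pics/w1.png

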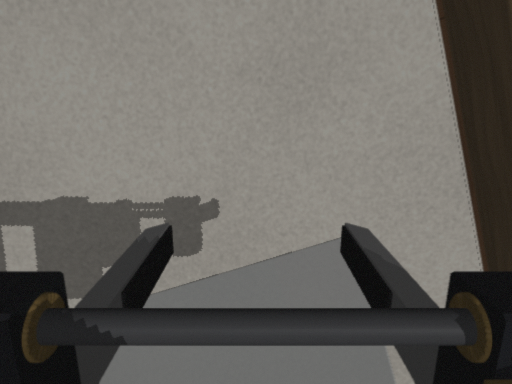

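The call was refused and the view hasn't changed, so it seems every row needs all of its keys.

>>> {"api": "play_rows", "payload": {"commands": [{"x": -0.015, "y": -0.01, "z": 0, "wx": 0, "wy": 0, "wz": 0, "grip": 1}, {"x": -0.03, "y": -0.02, "z": 0, "wx": 0, "wy": 0, "wz": 0, "grip": 1}, {"x": -0.03, "y": -0.02, "z": 0, "wx": 0, "wy": 0, "wz": 0, "grip": 1}, {"x": -0.03, "y": -0.02, "z": 0, "wx": 0, "wy": 0, "wz": 0, "grip": 1}, {"x": -0.03, "y": -0.02, "z": 0, "wx": 0, "wy": 0, "wz": 0, "grip": 1}, {"x": -0.03, "y": -0.02, "z": 0, "wx": 0, "wy": 0, "wz": 0, "grip": 1}, {"x": -0.03, "y": -0.02, "z": 0, "wx": 0, "wy": 0, "wz": 0, "grip": 1}, {"x": -0.03, "y": -0.02, "z": 0, "wx": 0, "wy": 0, "wz": 0, "grip": 1}, {"x": -0.03, "y": -0.02, "z": 0, "wx": 0, "wy": 0, "wz": 0, "grip": 1}, {"x": -0.03, "y": -0.02, "z": 0, "wx": 0, "wy": 0, "wz": 0, "grip": 1}, {"x": -0.03, "y": -0.02, "z": 0, "wx": 0, "wy": 0, "wz": 0, "grip": 1}, {"x": -0.03, "y": -0.02, "z": 0, "wx": 0, "wy": 0, "wz": 0, "grip": 1}, {"x": -0.03, "y": -0.02, "z": 0, "wx": 0, "wy": 0, "wz": 0, "grip": 1}, {"x": -0.03, "y": -0.02, "z": 0, "wx": 0, "wy": 0, "wz": 0, "grip": 1}, {"x": -0.03, "y": -0.02, "z": 0, "wx": 0, "wy": 0, "wz": 0, "grip": 1}, {"x": -0.01, "y": -0.01, "z": 0, "wx": 0, "wy": 0, "wz": 0, "grip": 1}, {"x": 0, "y": 0, "z": 0, "wx": 0, "wy": 0, "wz": -10.2, "grip": 1}, {"x": 0, "y": 0, "z": 0, "wx": 0, "wy": 0, "wz": -10.2, "grip": 1}, {"x": 0, "y": 0, "z": 0, "wx": 0, "wy": 0, "wz": 0, "grip": 1}]}}

```text
clock: 2.58
eef_pos: [500.2, 98.9, 175.7]
eef_rot: [3.142, -0.0, -3.103]
wrist_force: [-0.2, -0.7, -0.9]
finger_gap: 94.2
```

```bash
cat > snap.py <<'E'
import sys
from h import *
n=sys.argv[1]
st=manip.read_state();print(st["clock"],st["eef_pos"],st["eef_rot"],st["joints"],st["finger_gap"],st["wrist_force"])
p,d=manip.camera("wrist");cv2.imwrite(f"pics/{n}.png",p[:,:,::-1]);np.save(f"pics/{n}.npy",d);np.save(f"pics/{n}s.npy",st,allow_pickle=True)
E
python3 snap.py w2
```

```text
2.575 [500.21163005  98.91376691 175.67985717] [ 3.14151124e+00 -8.73550563e-05 -3.10325915e+00] [ 1.23332043e-01  2.10551326e-01  1.63294989e+00  9.19262028e-05
  1.29817156e+00 -1.48582254e+00] 94.22949777012136 [-0.24718546 -0.73472444 -0.8587862 ]
```

View pics/w2.png

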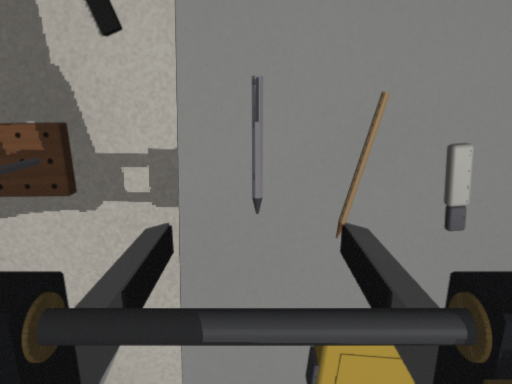

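The wrist view has the pen clear and vertical, with its tail at (257.5,76) and its tip at (257.5,214). The pencil is at about (360,165), well off to the right.

Run:
```python
from h import *
np.set_printoptions(precision=1,suppress=True)
st=np.load("pics/w2s.npy",allow_pickle=True).item();W=info("wrist",st);T=info("top")
a,b=atz(W,[[257.5,75.5],[257.5,214]],9);print(a,b,np.linalg.norm(a-b),(a+b)/2)
t1=lambda x,y:np.array([190+x/5-.4,180+y/5-.4])
print(tri(W,[257.5,214],T,t1(124,150)),tri(W,[257.5,75.5],T,t1(183,460)))
P=cloud(W,np.load("pics/w2.npy"))
im=cv2.imread("pics/w2.png")
print("mat z",np.median(P[80:200,200:240,2]))
R=P[70:220,245:275].reshape(-1,3);Q=R[(R[:,2]>np.median(P[80:200,200:240,2])+4)&(R[:,2]<40)]
print(len(Q),np.percentile(Q,[0,2,50,98,100],axis=0));r=cv2.minAreaRect(Q[:,:2].astype(np.float32));print(r)
for lo in range(390,560,15):
  q=Q[(Q[:,0]>=lo)&(Q[:,0]<lo+15)]
  if len(q):print(lo,len(q),q[:,1].min(),q[:,1].max(),np.median(q[:,2]))
print("tcp px",proj(W,[st["eef_pos"]]))
cv2.imwrite("pics/w2z.png",cv2.resize(im[60:230,215:300],None,fx=3.5,fy=3.5,interpolation=cv2.INTER_CUBIC))
```

```text
[399.3  96.2   9. ] [550.5 102.1   9. ] 151.3285734503094 [474.9  99.2   9. ]
(array([548.3, 101.4,  15. ]), np.float64(1.4581966290321386)) (array([400.3,  95.5,  16.9]), np.float64(1.6020747407594165))
mat z 3.3835714091
1442 [[399.1  90.6   8.5]
 [401.9  91.6  11. ]
 [466.3  98.4  14.6]
 [540.3 105.2  18.8]
 [549.  106.4  20.2]]
((474.17303466796875, 98.51314544677734), (149.91989135742188, 11.345057487487793), 2.3070340156555176)
390 65 90.55813498054592 101.05420610040846 15.09869773149029
405 165 90.75215620593913 101.69314137364586 14.842156710467236
420 161 91.25865739665534 102.3330740019074 14.789481630081127
435 162 91.80030804075342 102.97274665769834 14.797797138301604
450 154 92.3256228663134 103.57869920178926 14.558378322556337
465 153 92.87879551315126 104.23024299009728 14.607017198623168
480 153 93.39391869689726 104.90045550554058 14.613451400784072
495 144 93.90241564420647 105.53772898003373 14.558807321646299
510 144 94.46124550220243 106.17632710672066 14.540315275893363
525 111 94.9939478279405 106.43521983454748 13.834338648875246
540 30 97.76342038228785 103.59066541315835 11.227809123108045
tcp px [[256.2 220.8]]
```

View pics/w2z.png

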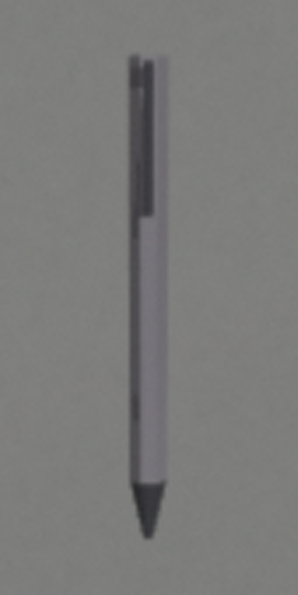

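>>> {"api": "play_rows", "payload": {"commands": [{"x": 0.013, "y": 0.0004, "z": 0.03, "wx": 0, "wy": 0, "wz": 0, "grip": 0.4}, {"x": 0.0127, "y": 0.0004, "z": 0.04, "wx": 0, "wy": 0, "wz": 0, "grip": 0.4}, {"x": 0, "y": 0, "z": 0.04, "wx": 0, "wy": 0, "wz": 0, "grip": 0.4}, {"x": 0, "y": 0, "z": 0.03, "wx": 0, "wy": 0, "wz": 0, "grip": 0.4}, {"x": 0, "y": 0, "z": 0.015, "wx": 0, "wy": 0, "wz": 0, "grip": 0.4}, {"x": 0, "y": 0, "z": 0.008, "wx": 0, "wy": 0, "wz": 0, "grip": 0.4}, {"x": 0, "y": 0, "z": 0, "wx": 0, "wy": 0, "wz": 0, "grip": 0.4}, {"x": 0, "y": 0, "z": 0, "wx": 0, "wy": 0, "wz": 0, "grip": 0.4}]}}

```text
clock: 3.62
eef_pos: [475.6, 98.8, 13.5]
eef_rot: [3.141, 0.001, -3.103]
wrist_force: [0.7, -0.6, 0.6]
finger_gap: 37.8
```

```bash
python3 snap.py w3
```

```text
3.625 [475.57759389  98.78210229  13.50728065] [ 3.14145957e+00  1.42459698e-03 -3.10278598e+00] [ 1.29373121e-01  3.67103737e-01  1.85312911e+00  4.63949946e-06
  9.19929007e-01 -1.48023278e+00] 37.79907346066001 [ 0.70238281 -0.55650552  0.57216287]
```

View pics/w3.png

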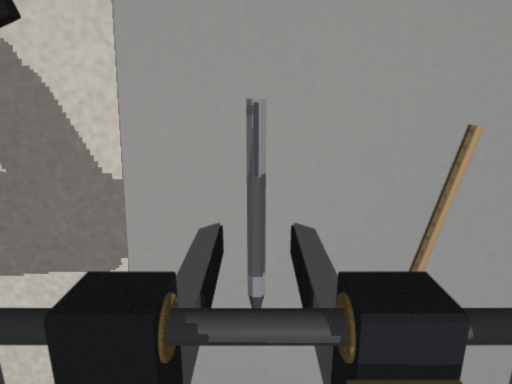

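The pen at column 257 is midway between the fingertips (223 and 291). I'll lower the last 8 mm, then close.

>>> {"api": "play_rows", "payload": {"commands": [{"x": 0.001, "y": 0, "z": 0.004, "wx": 0, "wy": 0, "wz": 0, "grip": 0.4}, {"x": 0, "y": 0, "z": 0.004, "wx": 0, "wy": 0, "wz": 0, "grip": 0.4}, {"x": 0, "y": 0, "z": 0, "wx": 0, "wy": 0, "wz": 0, "grip": 0.2}, {"x": 0, "y": 0, "z": 0, "wx": 0, "wy": 0, "wz": 0, "grip": 0}, {"x": 0, "y": 0, "z": 0, "wx": 0, "wy": 0, "wz": 0, "grip": 0}, {"x": 0, "y": 0, "z": 0, "wx": 0, "wy": 0, "wz": 0, "grip": 0}, {"x": 0, "y": 0, "z": 0, "wx": 0, "wy": 0, "wz": 0, "grip": 0}], "squeeze": 15}}

```text
clock: 4.55
eef_pos: [474.1, 98.7, 4.7]
eef_rot: [-3.142, 0.0, -3.102]
wrist_force: [0.3, -1.0, 0.6]
finger_gap: 0.5
```

The gap is 0.5 mm, so the grasp missed. I'll look.

```bash
python3 snap.py w4
python3 - <<'E'
from h import *
p,d=manip.camera("top");cv2.imwrite("pics/t4.png",p[:,:,::-1])
E
```

```text
4.55 [474.06086334  98.65804468   4.68633762] [-3.14155508e+00  7.24104243e-05 -3.10231897e+00] [ 1.29553242e-01  3.80316762e-01  1.86053737e+00 -5.60704709e-05
  9.00669797e-01 -1.48048195e+00] 0.5154625610011327 [ 0.31466213 -0.96710584  0.6164145 ]
```

View pics/w4.png

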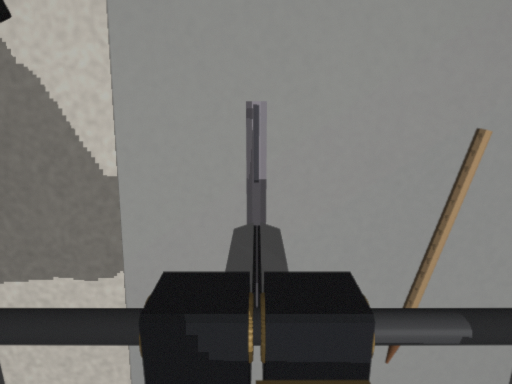

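View pics/t4.png

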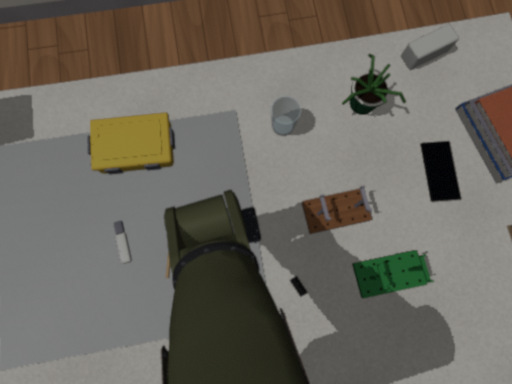

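Run:
```python
from h import *
np.set_printoptions(precision=1,suppress=True)
for n in ["w4","w3"]:
    st=np.load(f"pics/{n}s.npy",allow_pickle=True).item();W=info("wrist",st)
    P=cloud(W,np.load(f"pics/{n}.npy"))
    print("mat",np.median(P[60:90,150:240],axis=(0,1)))
    for v in [110,130,150,170,190,200,210,215,220,224,228,232,240,250,260,268]: print(v,P[v,[215,235,243,250,254,257,260,264,275,298]][:,2],P[v,257,:2])
    print(proj(W,[st["eef_pos"]]))
s=cv2.imread("pics/w4.png");cv2.imwrite("pics/w4z.png",cv2.resize(s[90:310,200:320],None,fx=2.7,fy=2.7,interpolation=cv2.INTER_CUBIC)[:600])
```

```text
mat [386.1  59.5   3.4]
110 [ 3.7  4.5  2.5 14.4 18.9 18.8 15.3 12.9  3.5  2.8] [404.4  96.4]
130 [ 4.6  3.3  3.6 14.9 18.1 18.3 16.3 12.6  4.2  3.3] [415.4  96.8]
150 [ 3.6  2.   3.1 14.6 17.8 18.5 14.4 13.   3.2  3.3] [426.6  97.3]
170 [  3.    2.6 214.1  15.3  18.4  19.4  14.6  13.9   3.5   1.9] [438.   97.7]
190 [ 3.5  3.2  3.8 15.7 16.  16.3 15.5 13.4  3.3  3.8] [450.7  98.3]
200 [ 3.5  2.3  3.7 14.4 16.2 16.3 14.6 12.5  3.4  3. ] [456.8  98.5]
210 [ 3.4  2.5  3.1 13.5 14.6 15.6 15.4 12.8  4.   3.1] [463.3  98.8]
215 [  3.6   3.8   2.6  13.6  15.5  14.5  15.8  12.5   3.  214.1] [466.9  98.9]
220 [ 3.9  2.5  2.2 14.6 14.5 16.1 14.3 11.6  3.4  3.9] [469.5  99. ]
224 [  2.3   3.6   2.8  37.5  16.5  15.   37.8  37.2   4.5 214.1] [472.5  99.1]
228 [ 2.5 44.3 44.1 43.5 38.9 39.6 43.2 44.2 44.1  3.6] [465.9  98.8]
232 [ 3.1 50.8 49.7 49.4 45.6 45.1 48.8 49.8 49.2  3. ] [466.1  98.8]
240 [ 4.4 60.1 59.6 60.9 56.5 57.1 57.  59.8 59.7  3.7] [465.6  98.8]
250 [ 4.3 71.6 71.8 71.4 68.5 66.  68.  72.  71.9  2.3] [466.9  98.9]
260 [  3.   82.2  82.5  81.5  77.6  66.7 214.1  81.1  81.8   3.5] 
[... 569 characters left out ...]
 3.9 14.2 14.2 15.  15.8 13.4  3.4  2.9] [467.8  99. ]
215 [ 2.   2.9  3.8 14.1 16.5 17.2 14.7 12.5  3.6  3.5] [470.4  99.1]
220 [ 5.1  4.2  3.2 13.8 15.4 15.3 15.9 12.3  3.7  2. ] [474.4  99.3]
224 [45.8  2.3  3.6 13.9 15.2 15.8 15.7 12.3  3.1 46.4] [476.9  99.4]
228 [52.2  2.9  4.  14.6 17.3 14.7 15.4 11.5  3.7 51.8] [480.1  99.5]
232 [57.7  3.5  3.2 14.3 15.1 15.3 14.5 12.3  2.6 58.9] [482.6  99.6]
240 [65.9  3.7  4.4 14.6 16.3 14.9 15.2 12.3  3.4 66.6] [488.3  99.8]
250 [77.1  3.2  3.6 13.3 14.8 14.5 15.  12.4  3.7 77. ] [495.5 100.1]
260 [80.8  3.4  2.9 14.1 16.7 15.8 14.8 12.6  3.6 79.9] [502.  100.4]
268 [80.1  4.3  3.  14.1 15.1 14.6 14.6 11.7  3.8 81.7] [508.4 100.6]
[[256.2 220.8]]
```

View pics/w4z.png

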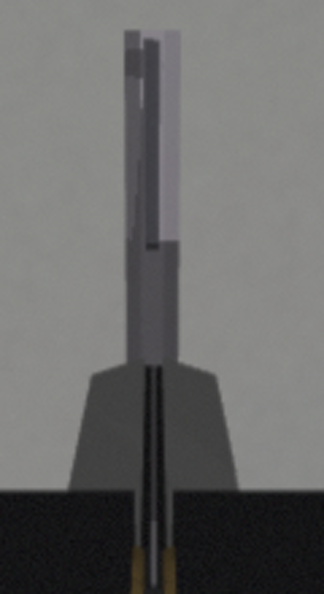

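Run:
```python
from h import *
np.set_printoptions(precision=1,suppress=True)
i=manip.camera_info("wrist");A=i["tool_from_camera"];C=(i["intrinsics"],i["k1"],A)
for uv in [(252,224),(262,224),(237,229),(276,229)]:
    o,d=ray(C,[uv]); 
    for X in (8,): print(uv,X,o+d[0]*(X-o[0])/d[0,0])
d=np.load("pics/w4.npy");P=cloud(C,d)
for v in range(221,232): print(v,P[v,238:248:3].ravel(),P[v,264:272:3].ravel())
p,dd=manip.camera("scene");cv2.imwrite("pics/s4.png",p[:,:,::-1]);cv2.imwrite("pics/s4z.png",cv2.resize(p[90:210,180:340,::-1],None,fx=5,fy=5,interpolation=cv2.INTER_CUBIC))
st=manip.read_state();print(st["eef_pos"],proj(info("scene"),[st["eef_pos"]]))
```

```text
(252, 224) 8 [  8.   -2.3 -28.2]
(262, 224) 8 [  8.    3.3 -28.2]
(237, 229) 8 [  8.  -10.2 -36. ]
(276, 229) 8 [  8.   10.7 -36. ]
221 [ -0.9 -11.8   2.   -0.9  -9.9   2.1  -0.6  -7.9   1.3   2.6  -5.7  -7.8] [ 2.7  4.9 -8.2 -0.6  7.   1.3 -0.5  9.   1. ]
222 [ -1.4 -11.8   1.4  -0.7  -9.8  -0.4  -1.6  -7.9   2.2   1.6  -5.7  -6.9] [ 2.4  4.9 -9.  -1.3  7.   1.4 -1.   8.9  0.4]
223 [ -2.  -11.8   1.4  -2.   -9.9   1.4  -1.8  -7.9   0.8   0.9  -5.7  -6.8] [  9.7   4.3 -31.4  -1.9   7.    1.1  -1.8   9.    0.9]
224 [ -2.6 -11.8   1.1  -2.8  -9.9   1.7  -2.9  -7.9   1.9   9.7  -4.9 -32.9] [  9.6   4.3 -32.5   9.8   5.9 -33.1  -2.4   9.    0.5]
225 [ -3.3 -11.8   1.2  -3.6  -9.9   1.9   9.7  -6.5 -34.5   9.9  -4.9 -34.9] [  9.4   4.3 -33.7  10.    5.9 -35.2   9.5   7.5 -33.9]
226 [ -3.7 -11.8   0.4   9.7  -8.1 -36.1   9.6  -6.5 -35.8   9.4  -4.9 -35.1] [  9.9   4.2 -36.7  10.    5.8 -36.7   9.9   7.4 -36.5]
227 [  9.9  -9.6 -38.    9.4  -8.  -36.7   9.5  -6.4 -37.   10.1  -4.8 -38.6] [  9.6   4.2 -37.3   9.6   5.8 -37.1   9.6   7.4 -37.3]
228 [  9.6  -9.5 -38.9   9.8  -7.9 -39.3   9.6  -6.4 -38.7   9.7  -4.8 -39.1] [  9.9   4.2 -39.5   9.4   5.8 -38.2   9.8   7.3 -39.3]
229 [  9.7  -9.4 -40.5   9.3  -7.9 -39.5   9.8  -6.3 -40.7   9.5  -4.7 -40.1] [  9.9   4.1 -41.1   9.5   5.8 -39.9   9.7   7.3 -40.4]
230 [ 10.   -9.3 -42.9   9.5  -7.8 -41.4   9.9  -6.2 -42.4  10.1  -4.7 -42.9] [  9.8   4.1 -42.3   9.7   5.7 -41.8   9.7   7.2 -42. ]
231 [  9.8  -9.3 -43.8   9.9  -7.7 -43.8  10.   -6.2 -44.1   9.7  -4.6 -43.4] [  9.6   4.1 -43.2   9.9   5.6 -44.    9.6   7.2 -43.2]
[474.   98.7   4.7] [[260.1 177.5]]
```

View pics/s4z.png

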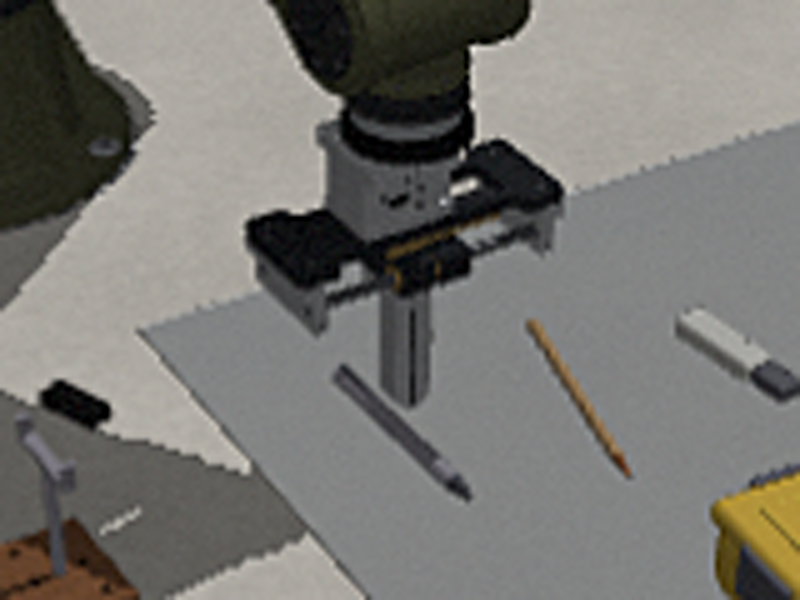

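The fingertips really sit about 30 mm above the reported TCP. The wrist depth puts the tip edge at tool z ≈ -31, and the scene view shows the tips about 28 mm too high. The pen hasn't moved. I'll reopen and descend in steps while watching the force.

>>> {"api": "play_rows", "payload": {"commands": [{"x": 0, "y": 0, "z": 0, "wx": 0, "wy": 0, "wz": 0, "grip": 0.4}, {"x": 0, "y": 0, "z": 0, "wx": 0, "wy": 0, "wz": 0, "grip": 0.4}, {"x": 0, "y": 0, "z": 0, "wx": 0, "wy": 0, "wz": 0, "grip": 0.4}, {"x": 0, "y": 0, "z": 0.008, "wx": 0, "wy": 0, "wz": 0, "grip": 0.4}, {"x": 0, "y": 0, "z": 0.008, "wx": 0, "wy": 0, "wz": 0, "grip": 0.4}, {"x": 0, "y": 0, "z": 0.005, "wx": 0, "wy": 0, "wz": 0, "grip": 0.4}, {"x": 0, "y": 0, "z": 0, "wx": 0, "wy": 0, "wz": 0, "grip": 0.4}]}}

```text
clock: 5.58
eef_pos: [473.7, 98.6, -16.9]
eef_rot: [-3.141, -0.001, -3.102]
wrist_force: [0.5, 0.0, 0.1]
finger_gap: 37.9
```

```bash
python3 snap.py w5
python3 - <<'E'
from h import *
p,dd=manip.camera("scene");cv2.imwrite("pics/s5z.png",cv2.resize(p[90:210,180:340,::-1],None,fx=5,fy=5,interpolation=cv2.INTER_CUBIC))
E
```

```text
5.575 [473.72813445  98.64711862 -16.87136672] [-3.14149899e+00 -9.38636824e-04 -3.10229231e+00] [ 1.29597895e-01  4.19039340e-01  1.86953420e+00 -1.14638115e-05
  8.53962374e-01 -1.48049128e+00] 37.863916045710376 [0.47334721 0.01658321 0.14547416]
```

View pics/w5.png

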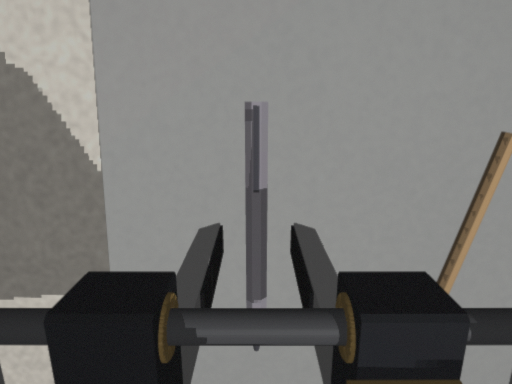

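View pics/s5z.png

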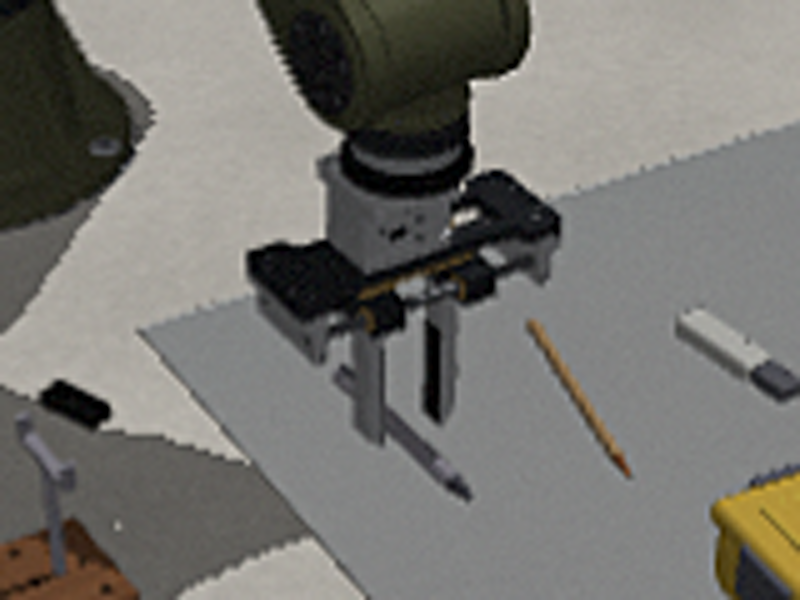

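>>> {"api": "play_rows", "payload": {"commands": [{"x": -0.001, "y": 0, "z": 0.004, "wx": 0, "wy": 0, "wz": 0, "grip": 0.4}, {"x": 0, "y": 0, "z": 0.003, "wx": 0, "wy": 0, "wz": 0, "grip": 0.4}, {"x": 0, "y": 0, "z": 0, "wx": 0, "wy": 0, "wz": 0, "grip": 0.4}]}}

```text
clock: 6.05
eef_pos: [474.8, 98.7, -23.6]
eef_rot: [-3.142, -0.0, -3.102]
wrist_force: [0.5, -0.2, 0.6]
finger_gap: 37.4
```

```bash
python3 snap.py w6
python3 - <<'E'
from h import *
np.set_printoptions(precision=1,suppress=True)
st=np.load("pics/w6s.npy",allow_pickle=True).item();P=cloud(info("wrist",st),np.load("pics/w6.npy"))
print("mat",np.median(P[60:90,150:240,2]))
for v in range(218,232): print(v,P[v,214:226:2,2],P[v,288:300:2,2],P[v,250:264:3,2])
E
```

```text
6.05 [474.84839925  98.6876895  -23.6090387 ] [-3.14154385e+00 -4.77920944e-04 -3.10235023e+00] [ 1.29379819e-01  4.33236696e-01  1.86913242e+00 -7.50502938e-06
  8.39703917e-01 -1.48065393e+00] 37.40212777510809 [ 0.50251117 -0.19431526  0.55645499]
mat 3.3902059062978367
218 [3.8 4.4 3.2 2.7 3.2 3.4] [3.8 2.4 3.4 4.  3.2 2.6] [14.1 14.6 15.7 14.9 13.7]
219 [2.7 3.6 3.4 3.6 3.4 4.4] [2.6 2.1 3.6 3.8 3.8 2.6] [185.9  15.5  14.6  15.5  14.8]
220 [4.1 3.1 2.3 3.7 4.2 3. ] [3.  2.8 3.3 3.1 4.  2.6] [14.6 15.5 15.4 15.9 15.4]
221 [3.1 4.3 4.4 3.4 3.6 3.5] [3.5 3.6 4.3 4.1 3.3 2.7] [16.8 14.  15.2 14.4 13.9]
222 [2.4 4.3 2.8 2.5 2.7 3.3] [4.  3.9 2.  4.3 3.4 2.6] [14.6 15.7 16.4 15.4 15.5]
223 [2.8 8.  8.1 4.  3.7 2.5] [3.5 4.  3.1 7.5 8.1 3.7] [14.7 14.3 13.9 16.5 14.2]
224 [9.1 8.9 9.  3.4 3.2 4. ] [3.2 4.7 3.6 9.1 9.2 9.6] [14.3 15.6 14.7 16.2 14.3]
225 [11.3 11.5 11.5  5.9  8.1  3.1] [ 3.2  3.7  7.7 10.3 10.5 11.1] [15.9 14.9 15.2 15.4 14.5]
226 [11.5 12.6 11.8  8.   8.3  3.7] [ 3.2  3.8  9.2 10.8 12.  12.2] [14.7 14.6 14.9 14.9 14.1]
227 [14.5 14.7 15.   9.2 10.   3. ] [ 3.2  3.   9.7 10.6 14.2 14.4] [15.  15.7 14.7 15.  15.3]
228 [15.8 16.4 15.1 11.5  9.7  3.3] [ 4.2  3.9 11.2 11.1 14.2 16.3] [15.8 15.1 15.2 15.9 14.1]
229 [16.8 16.6 15.3 12.6  9.7  3.4] [ 4.8  3.  12.5 13.2 17.  16.8] [14.9 15.7 15.9 15.4 15.5]
230 [18.9 18.3 14.7 15.2 10.2  2.6] [ 2.7  3.4 14.8 14.6 18.5 18.9] [15.  15.4 16.3 15.3 14.4]
231 [18.7 20.4 16.  17.  10.1  2. ] [ 3.5  2.4 14.8 15.5 20.9 19.8] [14.8 14.4 15.9 15.3 14.8]
```

The tip edge now measures about 7.5 mm and the mat 3.4 mm. I'll go down 2 mm more and close.

>>> {"api": "play_rows", "payload": {"commands": [{"x": 0, "y": 0, "z": 0.002, "wx": 0, "wy": 0, "wz": 0, "grip": 0.4}, {"x": 0, "y": 0, "z": 0, "wx": 0, "wy": 0, "wz": 0, "grip": 0.2}, {"x": 0, "y": 0, "z": 0, "wx": 0, "wy": 0, "wz": 0, "grip": 0}, {"x": 0, "y": 0, "z": 0, "wx": 0, "wy": 0, "wz": 0, "grip": 0}, {"x": 0, "y": 0, "z": 0, "wx": 0, "wy": 0, "wz": 0, "grip": 0}], "squeeze": 20}}

```text
clock: 6.72
eef_pos: [475.1, 98.7, -25.3]
eef_rot: [-3.142, 0.0, -3.102]
wrist_force: [0.3, 0.8, -0.5]
finger_gap: 11.7
```

The gap is 11.7 mm, so the pen is gripped. Next I'll lift and check.

>>> {"api": "play_rows", "payload": {"commands": [{"x": 0, "y": 0, "z": -0.01, "wx": 0, "wy": 0, "wz": 0, "grip": 0}, {"x": 0, "y": 0, "z": -0.03, "wx": 0, "wy": 0, "wz": 0, "grip": 0}, {"x": 0, "y": 0, "z": -0.04, "wx": 0, "wy": 0, "wz": 0, "grip": 0}, {"x": 0, "y": 0, "z": -0.04, "wx": 0, "wy": 0, "wz": 0, "grip": 0}, {"x": 0, "y": 0, "z": -0.04, "wx": 0, "wy": 0, "wz": 0, "grip": 0}, {"x": 0, "y": 0, "z": -0.02, "wx": 0, "wy": 0, "wz": 0, "grip": 0}, {"x": 0, "y": 0, "z": 0, "wx": 0, "wy": 0, "wz": 0, "grip": 0}]}}

```text
clock: 7.6
eef_pos: [475.6, 98.8, 156.2]
eef_rot: [3.141, 0.003, -3.102]
wrist_force: [-0.2, 0.7, -1.0]
finger_gap: 11.9
```

```bash
python3 snap.py w7
python3 - <<'E'
from h import *
st=manip.read_state();R=Rn.from_euler("xyz",st["eef_rot"]).as_matrix()
print(R.T@(np.array([499,-184.5,0])-st["eef_pos"]))
i=manip.camera_info("wrist");P=cloud((i["intrinsics"],i["k1"],i["tool_from_camera"]),np.load("pics/w7.npy"))
np.set_printoptions(precision=1,suppress=True)
for v in range(90,226,6): print(v,P[v,[248,252,256,260,264]].round(1).tolist())
E
```

```text
7.6 [475.584603    98.80361464 156.24334847] [ 3.14131874e+00  3.08876056e-03 -3.10227838e+00] [ 1.29420772e-01  1.72379399e-01  1.72533157e+00 -5.42828484e-06
  1.24078081e+00 -1.48068850e+00] 11.868689017301477 [-0.2483803   0.67216198 -0.99356315]
[ -12.72559717 -283.94085025  154.86343182]
90 [[86.0, -8.5, 152.5], [73.7, 0.3, -209.4], [86.0, -0.4, 153.3], [86.0, 3.7, 153.4], [85.9, 7.7, 151.1]]
96 [[80.1, -8.5, 152.4], [80.1, -4.5, 152.5], [80.1, -0.4, 152.6], [80.1, 3.7, 152.3], [80.1, 7.7, 153.7]]
102 [[73.9, -3.9, -39.1], [73.9, -1.9, -42.2], [73.9, -0.0, -40.9], [73.9, 1.9, -40.6], [73.9, 3.8, -38.9]]
108 [[71.2, -3.8, -40.2], [71.2, -1.9, -40.9], [71.2, -0.0, -41.7], [71.1, 1.9, -39.0], [71.1, 3.8, -39.4]]
114 [[68.3, -3.9, -39.0], [68.4, -1.9, -41.1], [68.5, -0.0, -43.4], [68.4, 1.9, -40.3], [68.3, 3.9, -39.2]]
120 [[65.5, -3.9, -38.9], [65.6, -1.9, -40.8], [65.7, -0.0, -43.5], [65.6, 1.9, -40.7], [65.5, 3.9, -39.9]]
126 [[62.5, -3.9, -38.1], [62.8, -1.9, -41.9], [63.0, -0.0, -44.4], [62.7, 1.9, -40.4], [62.6, 3.9, -38.9]]
132 [[59.7, -3.9, -39.4], [59.8, -2.0, -40.0], [60.
[... 977 characters left out ...]
.0, -43.5], [32.9, 2.0, -40.9], [32.8, 4.0, -40.2]]
192 [[29.2, -4.1, -38.5], [29.7, -2.1, -40.4], [30.4, -0.0, -43.3], [29.8, 2.0, -40.7], [29.2, 4.1, -38.7]]
198 [[26.0, -4.2, -38.5], [26.4, -2.1, -40.1], [26.8, -0.0, -41.3], [73.7, 0.3, -209.4], [26.2, 4.1, -39.4]]
204 [[22.8, -4.2, -38.8], [23.2, -2.1, -40.0], [23.2, -0.0, -40.1], [23.5, 2.0, -41.0], [23.0, 4.1, -39.2]]
210 [[19.5, -4.2, -38.7], [20.1, -2.1, -40.4], [20.0, -0.0, -40.1], [20.0, 2.0, -40.1], [19.6, 4.1, -38.9]]
216 [[16.6, -4.2, -39.8], [17.0, -2.1, -41.0], [16.8, -0.0, -40.3], [16.9, 2.0, -40.5], [16.2, 4.2, -38.6]]
222 [[12.8, -4.2, -38.2], [13.9, -2.1, -41.5], [13.9, -0.0, -41.5], [13.8, 2.1, -41.3], [13.0, 4.2, -38.9]]
```

View pics/w7.png

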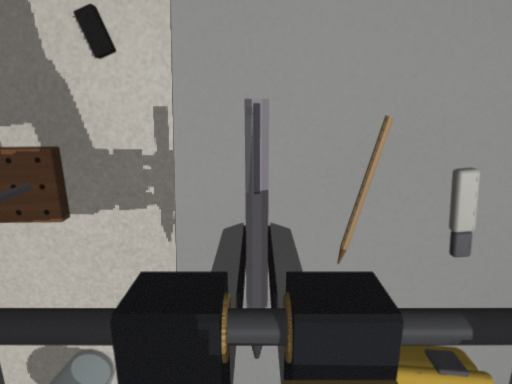

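The pen is level and centred in the grip: its tail is at tool x ≈ +75, and its axis is at tool z ≈ -34. I'll carry it over the board and turn it.

>>> {"api": "play_rows", "payload": {"commands": [{"x": -0.0007, "y": -0.02, "z": 0, "wx": 0, "wy": 0, "wz": 0, "grip": 0}, {"x": -0.002, "y": -0.036, "z": 0, "wx": 0, "wy": 0, "wz": 0, "grip": 0}, {"x": -0.002, "y": -0.036, "z": 0, "wx": 0, "wy": 0, "wz": 0, "grip": 0}, {"x": -0.002, "y": -0.036, "z": 0, "wx": 0, "wy": 0, "wz": 0, "grip": 0}, {"x": -0.002, "y": -0.036, "z": 0, "wx": 0, "wy": 0, "wz": 0, "grip": 0}, {"x": -0.002, "y": -0.036, "z": 0, "wx": 0, "wy": 0, "wz": 0, "grip": 0}, {"x": -0.002, "y": -0.036, "z": 0, "wx": 0, "wy": 0, "wz": 0, "grip": 0}, {"x": 0, "y": -0.03, "z": 0, "wx": 0, "wy": 0, "wz": 0, "grip": 0}, {"x": 0, "y": -0.018, "z": 0, "wx": 0, "wy": 0, "wz": 5, "grip": 0}, {"x": 0, "y": 0, "z": 0, "wx": 0, "wy": 0, "wz": 10, "grip": 0}, {"x": 0, "y": 0, "z": 0, "wx": 0, "wy": 0, "wz": 10, "grip": 0}, {"x": 0, "y": 0, "z": 0, "wx": 0, "wy": 0, "wz": 10, "grip": 0}, {"x": 0, "y": 0, "z": 0, "wx": 0, "wy": 0, "wz": 10, "grip": 0}, {"x": 0, "y": 0, "z": 0, "wx": 0, "wy": 0, "wz": 10, "grip": 0}, {"x": 0, "y": 0, "z": 0, "wx": 0, "wy": 0, "wz": 10, "grip": 0}, {"x": 0, "y": 0, "z": 0, "wx": 0, "wy": 0, "wz": 10, "grip": 0}, {"x": 0, "y": 0, "z": 0, "wx": 0, "wy": 0, "wz": 10, "grip": 0}, {"x": 0, "y": 0, "z": 0, "wx": 0, "wy": 0, "wz": 4.5, "grip": 0}, {"x": 0, "y": 0, "z": 0, "wx": 0, "wy": 0, "wz": 0, "grip": 0}]}}

```text
clock: 10.02
eef_pos: [498.4, -184.4, 153.5]
eef_rot: [-3.14, -0.001, 1.619]
wrist_force: [0.3, 0.3, -0.2]
finger_gap: 11.3
```

```bash
python3 snap.py w8
python3 - <<'E'
from h import *
st=np.load("pics/w8s.npy",allow_pickle=True).item();R=Rn.from_euler("xyz",st["eef_rot"]).as_matrix()
print(R.T@(np.array([499,-184.5,71.7])-st["eef_pos"]))
P=cloud(info("wrist",st),np.load("pics/w8.npy")).reshape(-1,3)
Q=P[(P[:,2]>96)&(P[:,2]<104)&(P[:,1]>-160)&(P[:,1]<-120)&(abs(P[:,0]-497)<40)]
print(len(Q),np.percentile(Q,[1,50,99],axis=0).round(1))
Q=P[(P[:,2]>106)&(P[:,2]<114)&(P[:,1]>-160)&(P[:,1]<-120)&(abs(P[:,0]-497)<40)]
for s in (Q[Q[:,0]<497],Q[Q[:,0]>497]):
  if len(s):print("end",len(s),s.mean(0).round(1),s[:,0].min(),s[:,0].max())
B=P[(P[:,2]>13)&(P[:,2]<24)&(P[:,1]>-270)&(P[:,1]<-100)&(abs(P[:,0]-497)<60)];print("board",len(B),cv2.minAreaRect(B[:,:2].astype(np.float32)))
p,dd=manip.camera("scene");cv2.imwrite("pics/s8z.png",cv2.resize(p[100:250,100:260,::-1],None,fx=4,fy=4,interpolation=cv2.INTER_CUBIC))
E
```

```text
10.025 [ 498.40251013 -184.37543541  153.47604855] [-3.13989494e+00 -8.62596443e-04  1.61935745e+00] [-4.23246568e-01  2.79105239e-01  1.60074797e+00 -3.41230963e-06
  1.26364373e+00 -4.71807384e-01] 11.349768519207924 [ 0.33854336  0.28056584 -0.23573743]
[-0.22396078  0.72957035 81.77476503]
450 [[ 472.1 -143.7   98.7]
 [ 505.8 -138.9  100.4]
 [ 521.  -133.9  102.9]]
end 73 [ 470.7 -140.2  111.9] 468.73091514719954 472.79969233345463
end 72 [ 522.3 -137.6  111.8] 520.321500191824 524.325843913164
board 6211 ((498.7977294921875, -182.17535400390625), (80.26618957519531, 145.9859619140625), 2.9430885314941406)
```

View pics/w8.png

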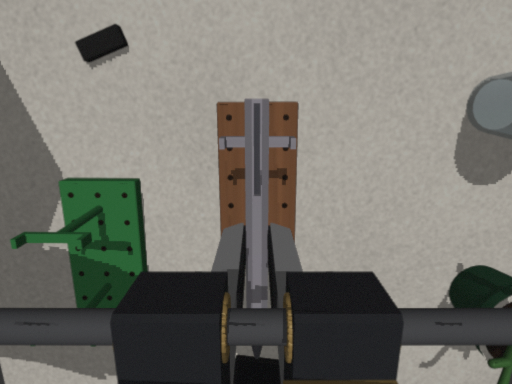

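View pics/s8z.png

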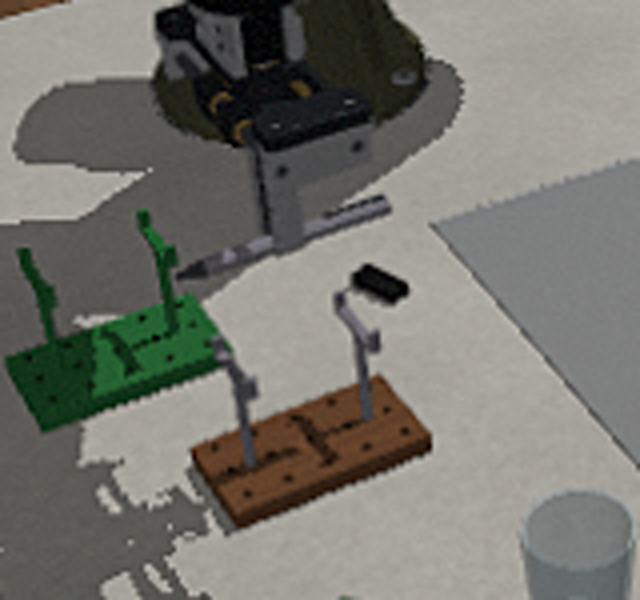

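The wrist view confirms bar A is centred at (496.5,-138.9) with its top at about 100.4, which puts the board's middle at about (498.7,-184). The pen lies along the board midway between the upturned ends. I'll start lowering.

>>> {"api": "play_rows", "payload": {"commands": [{"x": 0, "y": 0.0003, "z": 0.02, "wx": 0, "wy": 0, "wz": 0, "grip": 0}, {"x": 0, "y": 0, "z": 0.025, "wx": 0, "wy": 0, "wz": 0, "grip": 0}, {"x": 0, "y": 0, "z": 0.015, "wx": 0, "wy": 0, "wz": 0, "grip": 0}, {"x": 0, "y": 0, "z": 0.008, "wx": 0, "wy": 0, "wz": 0, "grip": 0}, {"x": 0, "y": 0, "z": 0.004, "wx": 0, "wy": 0, "wz": 0, "grip": 0}, {"x": 0, "y": 0, "z": 0.002, "wx": 0, "wy": 0, "wz": 0, "grip": 0}, {"x": 0, "y": 0, "z": 0, "wx": 0, "wy": 0, "wz": 0, "grip": 0}]}}

```text
clock: 11.0
eef_pos: [499.3, -184.6, 81.0]
eef_rot: [3.141, 0.0, 1.619]
wrist_force: [-0.4, -0.1, -0.2]
finger_gap: 11.6
```

```bash
python3 snap.py w9
python3 - <<'E'
from h import *
st=np.load("pics/w9s.npy",allow_pickle=True).item()
P=cloud(info("wrist",st),np.load("pics/w9.npy"))
for v in range(95,225,8): print(v,P[v,[220,228,250,257,264,286,294]].round(0).tolist())
p,dd=manip.camera("scene");cv2.imwrite("pics/s9z.png",cv2.resize(p[120:240,130:230,::-1],None,fx=5,fy=5,interpolation=cv2.INTER_CUBIC))
E
```

```text
11.0 [ 499.32507168 -184.62130886   80.97733237] [3.14110435e+00 2.33617051e-04 1.61883421e+00] [-4.22964634e-01  3.59169874e-01  1.67582107e+00  1.49955624e-05
  1.10606056e+00 -4.71009292e-01] 11.609566585646535 [-0.36058368 -0.14197027 -0.16725886]
95 [[466.0, -107.0, 1.0], [472.0, -106.0, 1.0], [490.0, -105.0, 1.0], [496.0, -105.0, 0.0], [502.0, -105.0, -1.0], [520.0, -104.0, -0.0], [526.0, -104.0, -1.0]]
103 [[468.0, -113.0, 18.0], [474.0, -112.0, 19.0], [493.0, -111.0, 120.0], [496.0, -111.0, 123.0], [499.0, -111.0, 121.0], [518.0, -110.0, 18.0], [524.0, -110.0, 19.0]]
111 [[468.0, -119.0, 17.0], [474.0, -118.0, 19.0], [493.0, -115.0, 121.0], [496.0, -115.0, 124.0], [499.0, -115.0, 120.0], [519.0, -116.0, 18.0], [525.0, -116.0, 19.0]]
119 [[468.0, -125.0, 18.0], [474.0, -124.0, 18.0], [493.0, -119.0, 121.0], [496.0, -118.0, 126.0], [500.0, -118.0, 121.0], [519.0, -122.0, 18.0], [525.0, -122.0, 18.0]]
127 [[468.0, -131.0, 18.0], [474.0, -131.0, 18.0], [493.0, -123.0, 120.0], [496.0, -122.0, 123.0], [500.0, -122.0, 120.0], [520.0, -128.0, 18.0], [526.0, -128.0, 18.0]]
135 [[468.0
[... 1324 characters left out ...]
, [530.0, -179.0, 19.0]]
199 [[469.0, -189.0, 18.0], [476.0, -189.0, 19.0], [495.0, -159.0, 120.0], [498.0, -159.0, 121.0], [502.0, -159.0, 120.0], [524.0, -186.0, 19.0], [530.0, -186.0, 18.0]]
207 [[470.0, -196.0, 19.0], [476.0, -196.0, 19.0], [495.0, -163.0, 120.0], [498.0, -163.0, 122.0], [502.0, -163.0, 120.0], [524.0, -193.0, 20.0], [531.0, -193.0, 17.0]]
215 [[470.0, -203.0, 19.0], [476.0, -202.0, 19.0], [495.0, -167.0, 121.0], [499.0, -167.0, 121.0], [502.0, -168.0, 120.0], [525.0, -200.0, 19.0], [531.0, -200.0, 19.0]]
223 [[470.0, -210.0, 19.0], [477.0, -210.0, 18.0], [495.0, -172.0, 121.0], [499.0, -171.0, 122.0], [503.0, -172.0, 121.0], [525.0, -208.0, 17.0], [532.0, -207.0, 18.0]]
```

View pics/w9.png

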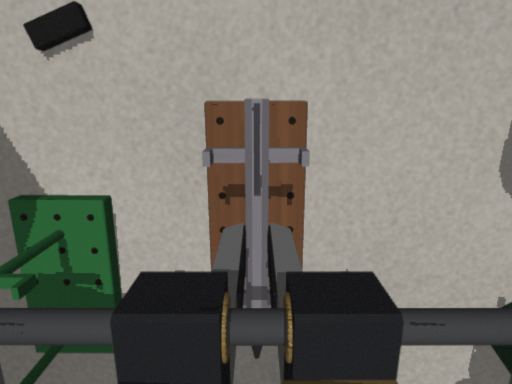

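View pics/s9z.png

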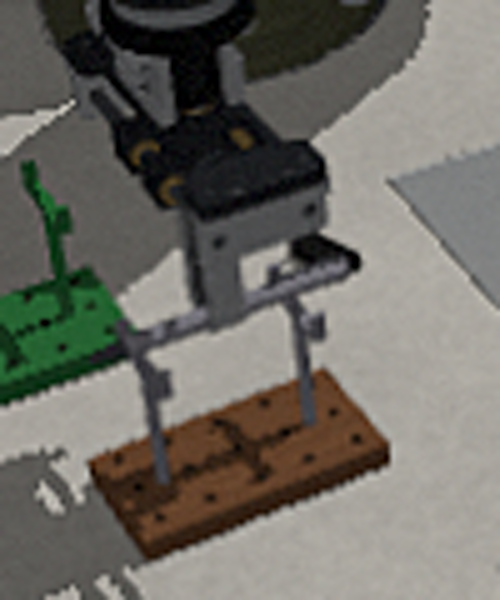

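The pen is centred on the bars and level, with its axis at about 115 mm and 8–9 mm left to go. I'll lower it gently.

>>> {"api": "play_rows", "payload": {"commands": [{"x": 0, "y": 0, "z": 0.004, "wx": 0, "wy": 0, "wz": 0, "grip": 0}, {"x": 0, "y": 0, "z": 0.002, "wx": 0, "wy": 0, "wz": 0, "grip": 0}, {"x": 0, "y": 0, "z": 0.001, "wx": 0, "wy": 0, "wz": 0, "grip": 0}, {"x": 0, "y": 0, "z": 0, "wx": 0, "wy": 0, "wz": 0, "grip": 0}, {"x": 0, "y": 0, "z": 0, "wx": 0, "wy": 0, "wz": 0, "grip": 0}]}}

```text
clock: 11.72
eef_pos: [499.2, -184.6, 73.7]
eef_rot: [3.142, 0.0, 1.619]
wrist_force: [0.4, -0.2, -0.1]
finger_gap: 11.7
```

>>> {"api": "play_rows", "payload": {"commands": [{"x": 0, "y": 0, "z": 0.001, "wx": 0, "wy": 0, "wz": 0, "grip": 0}, {"x": 0, "y": 0, "z": 0, "wx": 0, "wy": 0, "wz": 0, "grip": 0}, {"x": 0, "y": 0, "z": 0, "wx": 0, "wy": 0, "wz": 0, "grip": 0}]}}

```text
clock: 12.1
eef_pos: [499.1, -184.6, 72.6]
eef_rot: [-3.142, -0.0, 1.619]
wrist_force: [-0.4, 0.1, -1.1]
finger_gap: 11.9
```

>>> {"api": "play_rows", "payload": {"commands": [{"x": 0, "y": 0, "z": 0.0007, "wx": 0, "wy": 0, "wz": 0, "grip": 0}, {"x": 0, "y": 0, "z": 0, "wx": 0, "wy": 0, "wz": 0, "grip": 0}, {"x": 0, "y": 0, "z": 0, "wx": 0, "wy": 0, "wz": 0, "grip": 0}]}}

```text
clock: 12.48
eef_pos: [499.1, -184.5, 71.9]
eef_rot: [-3.142, -0.0, 1.619]
wrist_force: [-0.2, -0.1, -0.7]
finger_gap: 11.3
```

>>> {"api": "play_rows", "payload": {"commands": [{"x": 0, "y": 0, "z": 0.0007, "wx": 0, "wy": 0, "wz": 0, "grip": 0}, {"x": 0, "y": 0, "z": 0, "wx": 0, "wy": 0, "wz": 0, "grip": 0}, {"x": 0, "y": 0, "z": 0, "wx": 0, "wy": 0, "wz": 0, "grip": 0}]}}

```text
clock: 12.85
eef_pos: [499.2, -184.6, 71.6]
eef_rot: [3.141, 0.0, 1.619]
wrist_force: [-1.7, 1.5, 5.6]
finger_gap: 11.6
```

```bash
python3 snap.py w10
python3 - <<'E'
from h import *
st=np.load("pics/w10s.npy",allow_pickle=True).item()
P=cloud(info("wrist",st),np.load("pics/w10.npy"));z=P[100:222,248:267,2];print("pen side z",np.median(P[200:222,252:262,2]),np.median(P[105:190,262:266,2]),np.median(P[145:165,[222,228,290]][:,:,2],axis=0))
Q=P.reshape(-1,3);Q=Q[(Q[:,2]>96)&(Q[:,2]<104)&(abs(Q[:,1]+139)<3)&(abs(Q[:,0]-497)<20)&(abs(Q[:,0]-497)>10)];print(len(Q),np.median(Q[:,2]))
E
```

```text
12.85 [ 499.2440259  -184.6032837    71.61336265] [3.14127208e+00 1.61892507e-04 1.61872653e+00] [-4.22989409e-01  3.71178960e-01  1.68369506e+00  1.33002779e-06
  1.08635950e+00 -4.70920254e-01] 11.622892138970656 [-1.72640554  1.51428637  5.62108387]
pen side z 112.24491165567763 111.30891444944216 [ 99.85421671 100.06405504  99.83848495]
427 100.32134168798359
```

It's touching down: 5.6 N upward, with the pen's top at 112. I'll open gently and withdraw straight up.

>>> {"api": "play_rows", "payload": {"commands": [{"x": 0, "y": 0, "z": -0.0003, "wx": 0, "wy": 0, "wz": 0, "grip": 0.1}, {"x": 0, "y": 0, "z": 0, "wx": 0, "wy": 0, "wz": 0, "grip": 0.15}, {"x": 0, "y": 0, "z": 0, "wx": 0, "wy": 0, "wz": 0, "grip": 0.2}, {"x": 0, "y": 0, "z": 0, "wx": 0, "wy": 0, "wz": 0, "grip": 0.3}, {"x": 0, "y": 0, "z": 0, "wx": 0, "wy": 0, "wz": 0, "grip": 0.3}, {"x": 0, "y": 0, "z": 0, "wx": 0, "wy": 0, "wz": 0, "grip": 0.3}]}}

```text
clock: 13.65
eef_pos: [499.2, -184.6, 71.5]
eef_rot: [-3.142, -0.0, 1.619]
wrist_force: [0.9, 0.9, 0.7]
finger_gap: 28.3
```

```bash
python3 snap.py w11
```

```text
13.65 [ 499.16158459 -184.55345766   71.52169299] [-3.14158092e+00 -1.49619639e-05  1.61876374e+00] [-4.22971439e-01  3.71335574e-01  1.68371760e+00  9.05194361e-06
  1.08655672e+00 -4.70943064e-01] 28.269862322988697 [0.85483227 0.93570778 0.66388439]
```

View pics/w11.png

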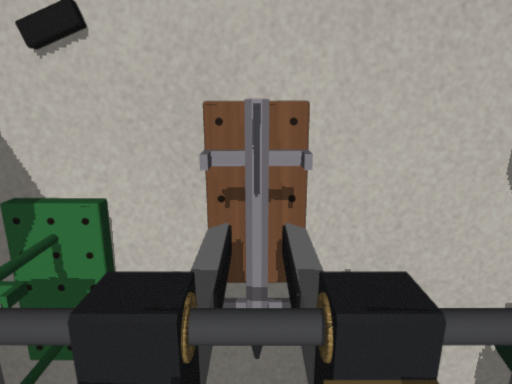

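The fingers are open (gap 28 mm, at columns 232 and 283) and clear of the pen at 257, which lies on the bar at row 158. I'll withdraw upward.

>>> {"api": "play_rows", "payload": {"commands": [{"x": 0, "y": 0, "z": -0.005, "wx": 0, "wy": 0, "wz": 0, "grip": 0.3}, {"x": 0, "y": 0, "z": -0.015, "wx": 0, "wy": 0, "wz": 0, "grip": 0.3}, {"x": 0, "y": 0, "z": -0.03, "wx": 0, "wy": 0, "wz": 0, "grip": 0.3}, {"x": 0, "y": 0, "z": -0.04, "wx": 0, "wy": 0, "wz": 0, "grip": 0.3}, {"x": 0, "y": 0, "z": -0.04, "wx": 0, "wy": 0, "wz": 0, "grip": 0.3}, {"x": -0.02, "y": 0, "z": -0.02, "wx": 0, "wy": 0, "wz": 0, "grip": 0.3}, {"x": -0.03, "y": 0, "z": 0, "wx": 0, "wy": 0, "wz": 0, "grip": 0.3}, {"x": -0.03, "y": 0, "z": 0, "wx": 0, "wy": 0, "wz": 0, "grip": 0.3}, {"x": -0.02, "y": 0, "z": 0, "wx": 0, "wy": 0, "wz": 0, "grip": 0.3}, {"x": 0, "y": 0, "z": 0, "wx": 0, "wy": 0, "wz": 0, "grip": 0.3}, {"x": 0, "y": 0, "z": 0, "wx": 0, "wy": 0, "wz": 0, "grip": 0.3}]}}

```text
clock: 15.08
eef_pos: [504.0, -283.7, 221.7]
eef_rot: [3.142, -0.0, 1.619]
wrist_force: [0.6, 0.0, -0.3]
finger_gap: 28.3
```

```bash
python3 snap.py w12
python3 - <<'E'
from h import *
st=np.load("pics/w12s.npy",allow_pickle=True).item()
P=cloud(info("wrist",st),np.load("pics/w12.npy")).reshape(-1,3)
Q=P[(P[:,2]>106)&(P[:,2]<122)&(abs(P[:,0]-499)<17)&(abs(P[:,1]+184)<95)]
print(len(Q),cv2.minAreaRect(Q[:,:2].astype(np.float32)),Q[:,1].min(),Q[:,1].max())
for lo in range(-265,-105,20):
  q=Q[(Q[:,1]>=lo)&(Q[:,1]<lo+20)]
  if len(q):print(lo,len(q),q.mean(0).round(1),np.percentile(q[:,2],80).round(1))
p,dd=manip.camera("scene");cv2.imwrite("pics/s12z.png",cv2.resize(p[120:280,130:280,::-1],None,fx=3.7,fy=3.7,interpolation=cv2.INTER_CUBIC))
E
```

```text
15.075 [ 504.0107705  -283.69652119  221.72545784] [ 3.14154519e+00 -1.48547940e-04  1.61914058e+00] [-5.76077374e-01  3.34034585e-01  1.36956060e+00  1.49581218e-04
  1.43804581e+00 -6.24441428e-01] 28.26021262640267 [ 0.59218348  0.00411246 -0.31152117]
2025 ((499.65216064453125, -192.08084106445312), (11.875967025756836, 132.3936004638672), 2.5198006629943848) -258.2669619984245 -125.72334111868027
-265 88 [ 502.3 -250.7  108.9] 110.0
-245 269 [ 501.3 -234.6  111.1] 112.3
-225 310 [ 500.5 -214.7  111.2] 112.5
-205 325 [ 499.7 -195.   111.2] 112.5
-185 345 [ 498.7 -174.9  111.1] 112.4
-165 352 [ 497.8 -154.9  111.7] 113.0
-145 336 [ 496.8 -135.7  112.2] 115.0
```

View pics/w12.png

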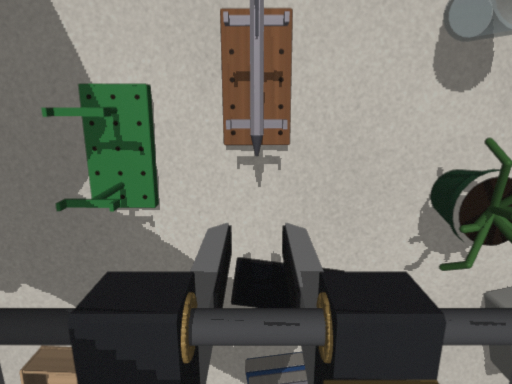

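View pics/s12z.png

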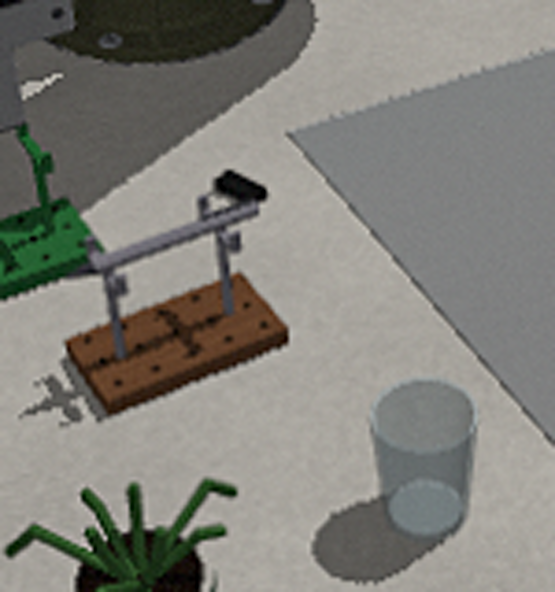

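The pen is level (top 112.3–112.5 along its clear length), midway between the upturned ends, with its tip at y ≈ -259 and so its middle at about -184. The tumbler is standing and the arm is clear, so I'll hand in.

```bash
python3 -c "
from cell import manip
print(manip.sign_off())"
```

```text
the job is handed in; nothing more can be done
None
```

The pen is lying across the two steel pegs of the wooden pegboard. I lowered it in the gripper until it touched both bars, let go and handed in at about 15 s.

**Last checks:**
- **Height and level:** the top of the pen measures 112.3–112.5 mm along its clear length, so its axis is about 106 mm up and level.
- **Position:** its middle is at about (499, -184), within about 1 mm of the board's middle.
- **Direction:** it lies within about 0.5° of the board's long direction, between the upturned ends.
- **Surroundings:** the gripper is open and well clear, and the tumbler is still standing where it was.

**What went wrong or disagreed:**
- **First grasp missed:** the fingers closed above the pen, with a gap of 0.5 mm, and did not touch it. The real fingertips sit about 30 mm behind the reported tool point, which does not match the description. I measured this in the wrist and scene views, went down further and gripped the pen on the second try.
- **Scene camera:** it placed the board about 7–10 mm further out in x than the top and wrist cameras. Those two agreed to about 1 mm, so I used them.
- **First move call:** it was refused because its rows did not give all the keys. Nothing moved.

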